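Feel out the thumb notch and release the spool keeper

ROBOT

A 6-joint arm with a two-finger parallel gripper is mounted at the origin on the work surface. World frame = base frame: x ahead of the robot, y to its left, z up, the work surface at z = 0. Lengths are in m, angles in degrees, forces in N, time in s.
With the tool pointing down it reaches from about 0.35 to 0.8 m from the base axis. Payload 7.3 kg.
Tool frame: the origin (TCP) lies on the centre line of the jaws, within the pads' length; the fingertips stand 8 mm ahead of it and the grasp point (between the pads) lies 11 mm behind it (arm.tcp_to_tips is the distance from the TCP to the fingertips, in m); z points along the fingers, y is the line along which they close (so a half turn about z gives the same grasp; the last joint's range is limited). The gripper opens to 85 mm and grips with 20 to 120 N. Pads are 22 mm wide; open, the fingers measure 114 mm over their backs; the gripper's body (76 mm by 85 mm) begins 54 mm behind the grasp point. The pads swing forward as they close: fully open they stand 13 mm farther back than shut.
Start: joints at [-72.135, 19.595, 87.324, -0, 73.075, -8.365], TCP at [0.232, -0.471, 0.239] pointing down, gripper open.
Joint ranges: [-145.02, 145.02], [-44.19, 115.74], [2.07, 154.8], [-57.11, 237.11], [16.16, 152.29], [-177.93, 177.93]. Speed limits (degrees/s): [147.25, 147.25, 180, 180, 180, 180].

INTERFACE

Orientations are given as a 3x3 rotation matrix whose columns are the frame's x, y, z axes.
In Python, from cell import arm gives the robot as it stands. The module is installed in compiled form; this text tells all that it offers.
- The arm moves only by the tool servo_tool, never from a script. Its argument "moves" is a list of rows, each a list of 2 entries, a list of its own where there are three numbers: the shift along the tool's x, y, z normalised to -1 to 1, where 1 is 0.025 m, then the turn about the tool's z normalised to -1 to 1, where 1 is 0.15 rad. A call has 1 to 20 rows; each row shifts and turns the commanded pose from where the row before left it, along the tool's axes as they then stand; what a row does not reach is not made up. A row lasts 1/8 s, in which the tool goes at most 62.5 mm and 10.7 degrees, less where a joint would pass 70% of its speed; a pose out of reach is approached as far as the arm can. A call with a number of a shift or a turn outside -1 to 1 is refused whole. A call with a gripper value outside its range is refused whole. "hand" is the closure, from -1 (fully open) to 1 (shut), so that 0 is half open, set as the call begins (left out, the last holds). The fingers move at their own pace and stop on an object; "newtons" is the grip in N (left out, the last holds). Time passes only in rows, so rows that do not move let the fingers close. It gives the time, the measured TCP pose, the force, the opening and the grip force at its end, in the units of the state.
- arm.observe(): the state, without advancing time (a new reading comes with each control period).
- arm.read_camera(name): name is "side" or "top"; returns a dict with "color" (400x640x3 uint8, red, green, blue), "camera_matrix" (3x3 intrinsics, pixels), "origin" and "attitude" of the camera in the world. Camera axes: x right, y down, z forward; pixel columns grow to the right and rows downward; lengths in m; the calibration is good to about 2 mm. A picture is of the moment at which its call begins. There is no depth.
- arm.job_done(): hands the job in; it is judged then, once.
The state is a dict: "t": time; "joint_pos": joint angles; "dq": joint speeds; "joint_efforts": joint torques, N m; "ee_pos": TCP position; "ee_rot": TCP orientation; "contact_force": force on the tool from outside, world axes, zero at the start; "torque": the same for the moment, N m; "opening": finger opening in m; "finger_force": force on a finger pad.
Only numpy, scipy, OpenCV 4.12 (cv2) and the standard library are available. Lean on these libraries where they do the work, as an engineer would, in place of code of your own. Each camera call takes 0.05 s, during which the arm holds its last target. There are 200 camera calls.

TASK

Unlock the valve spool stand: put a fingertip on the stand's front rail at one of its ends and run it along the rail's top edge, without lifting it off, until you find the thumb notch, then press the catch inside the notch down until the keeper strip springs open, and take your hand away. Leave the spools standing in their slots and disturb nothing else on the shelf.

Things in the scene. Friction and masses are not known exactly. Their poses are not given: they have to be found in the camera images.
- stand: slotted steel stand bolted to the shelf; origin under the centre of its base plate, on the shelf top, z up. y runs along its length, +x to its back; its front (-x side, nearer the robot) carries the rail. Base plate 170 (x -95 to +75) x 450 x 8 mm. Spools stand at x = +5, their tops highest, 122 mm up; the keeper strip (x -46 to -5, 12 mm below the rail's top) lies between rail and spools
- rail_mid (a point): middle of the front rail's top edge, 85 mm above the shelf; axes as the stand's. Rail: steel, flat level top 36 mm wide (x -18 to +18) and 400 mm long (y -200 to +200). Its outer 80 mm at each end are plain; between are four 60 mm pieces centred at y = -90, -30, 30, 90. Three are plain and flush; one, a different one each time, has the thumb notch, told only by eye or touch
- rail_left (a point): the +y end of the rail: point on the top edge, mid-width. The thumb notch is a gap 42 mm long (along the rail) at the middle of its 60 mm piece, cut 30 mm deep from the front face, open to front and top, with a 6 mm wall at its back as high as the rail
- rail_right (a point): the -y end of the rail: point on the top edge, mid-width. Inside the notch lies the catch: a flat ribbed steel thumb pad, 39 mm along the rail x 28 mm, its top 12 mm below the rail's top edge, pressed straight down
- catch (a joint): how far the thumb pad is pressed down, m: 0 up, 0.009 at the bottom. Sprung: about 4 N to start it and about 7 N at 0.005 to 0.006, where it lets go of the keeper; it comes up again by itself when let go
- keeper (a joint): how far the keeper strip has slid towards +y of the stand, m: 0 locked (its four tongues in the spools' grooves, held by the catch), 0.030 open. Once the catch is pressed its own spring slides it right across in about 0.3 s, and it stays open
- spool0: ground steel valve spool, 110 mm tall, 28 mm across its lands, 0.36 kg, standing loose in a slot of the stand on a seat 12 mm above the shelf, axes 60 mm apart; origin at the centre of its foot, z up. Not to be handled
- spool1: ground steel valve spool, 110 mm tall, 28 mm across its lands, 0.36 kg, standing loose in a slot of the stand on a seat 12 mm above the shelf, axes 60 mm apart; origin at the centre of its foot, z up. Not to be handled
- spool2: ground steel valve spool, 110 mm tall, 28 mm across its lands, 0.36 kg, standing loose in a slot of the stand on a seat 12 mm above the shelf, axes 60 mm apart; origin at the centre of its foot, z up. Not to be handled
- spool3: ground steel valve spool, 110 mm tall, 28 mm across its lands, 0.36 kg, standing loose in a slot of the stand on a seat 12 mm above the shelf, axes 60 mm apart; origin at the centre of its foot, z up. Not to be handled
- cover: cast aluminium manifold cover lying flat, 150 x 105 x 38 mm, origin under its centre; bystander
- fitting: brass needle gauge fitting standing up in front of the stand, 58 mm tall, 28 mm across, with a side port; origin under its centre; bystander
- bumper: grey rubber bumper block in front of the stand, 40 x 60 x 35 mm, origin under its centre; bystander
- bush: bronze bush (ring) behind the stand, 44 mm across, 30 mm tall, origin under its centre; bystander
- wrench: open-ended spanner lying left of the stand, 190 mm long; bystander
- oil: white plastic oil bottle, 60 mm across, 140 mm tall, left of the stand, origin under its centre; bystander
- tray: grey plastic tray of cap screws, 110 x 80 x 35 mm, right of the stand, origin under its centre; bystander

How it is judged:
By the outcome, as a careful person would: the job done as asked, in the order asked, and still so for the second after the job is handed in, with the robot touching nothing.
It also fails if it takes over 64 s, if anything falls off the work surface, if the arm or the gripper's body presses on something with over 40 N, if the wrist force passes 120 N, or if a joint passes its speed limit or range.

## Working session

There is one attempt and no reset: what is moved stays moved. The work goes in short steps, Python scripts to look and compute and a tool call to move; the robot and the scene stay as the last step left them, time stands still between calls to the robot, and variables do not carry over. Pictures are saved under pics/ and viewed, at most 10 in all, crops included, and the job is handed in when it is done.

Besides the shell and the picture viewer there is one more tool, called after "Request:" by a JSON object that holds its "api" and its "payload", one argument or row to a line. servo_tool: Moves the arm, as the interface text tells. Scaled input: -1 to 1 covers 0.025 m each way for a shift and 0.15 rad each way for a turn. Its arguments: {"type":"object","properties":{"moves":{"type":"array","items":{"type":"array"}},"hand":{"type":"number"},"newtons":{"type":"number"}},"required":["moves"]}

```bash
mkdir -p pics
cat > h.py <<'E'
import numpy as np, cv2
from cell import arm
def snap(n,f):
    d=arm.read_camera(n); cv2.imwrite(f,cv2.cvtColor(d["color"],cv2.COLOR_RGB2BGR)); np.savez(f"{n}.npz",K=d["camera_matrix"],o=d["origin"],R=d["attitude"]); return d
def ray(n,u,v):
    c=np.load(f"{n}.npz"); return c["o"],c["R"]@np.linalg.solve(c["K"],[u,v,1.])
def atz(n,u,v,z):
    o,r=ray(n,u,v); return o+r*(z-o[2])/r[2]
def proj(n,p):
    c=np.load(f"{n}.npz"); q=c["K"]@(c["R"].T@(np.array(p)-c["o"])); return q[:2]/q[2]
E
python3 - <<'E'
from h import *
for n in("top","side"):
    d=snap(n,f"pics/{n}0.png"); print(n,d["origin"],d["attitude"],d["camera_matrix"])
s=arm.observe(); print(s["t"],s["ee_pos"],s["ee_rot"],s["opening"],s["contact_force"],arm.tcp_to_tips)
E
```

```text
top [ 0.28703323 -0.01075254  1.59424519] [[ 0.03300282 -0.97868013  0.20272151]
 [-0.99945395 -0.0319883   0.0082798 ]
 [-0.00161856 -0.20288407 -0.97920143]] [[450.47048479   0.         318.05430688]
 [  0.         450.47048479 203.26793046]
 [  0.           0.           1.        ]]
side [0.53352988 1.07790964 0.79357614] [[-0.99888941 -0.01733749  0.04381052]
 [-0.04624541  0.53872451 -0.84121178]
 [-0.0090173  -0.84230358 -0.53892798]] [[443.26032252   0.         325.17285195]
 [  0.         443.26032252 195.51289626]
 [  0.           0.           1.        ]]
0.1 [ 0.23194078 -0.47060257  0.2386936 ] [[ 8.97034534e-01  4.41960246e-01 -4.31730735e-04]
 [ 4.41960416e-01 -8.97033608e-01  1.30226577e-03]
 [ 1.88272723e-04 -1.35898527e-03 -9.99999059e-01]] 0.08549823342378975 [-0.48264524  0.62228113  0.07733336] 0.008
```

View pics/top0.png

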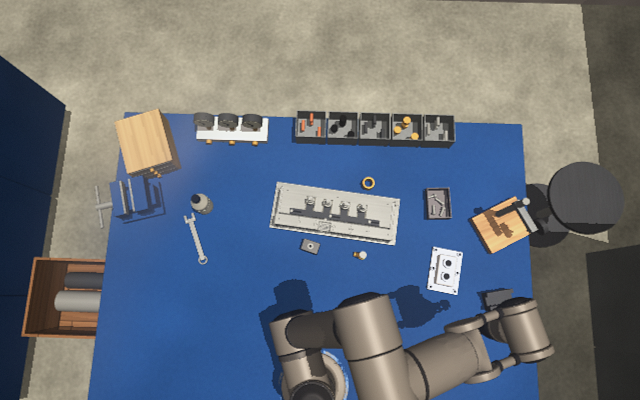

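View pics/side0.png

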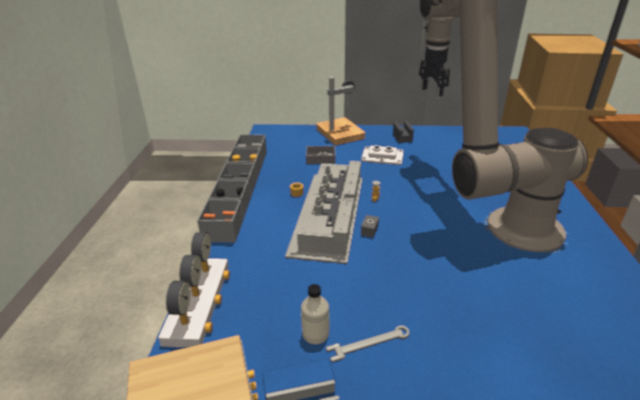

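Run:
```python
import cv2
a=cv2.imread("pics/top0.png")[175:265,260:410]; cv2.imwrite("pics/topc.png",cv2.resize(a,None,fx=5,fy=5,interpolation=cv2.INTER_CUBIC))
a=cv2.imread("pics/side0.png")[150:265,280:400]; cv2.imwrite("pics/sidec.png",cv2.resize(a,None,fx=5,fy=5,interpolation=cv2.INTER_CUBIC))
```

```text
(no output)
```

View pics/topc.png

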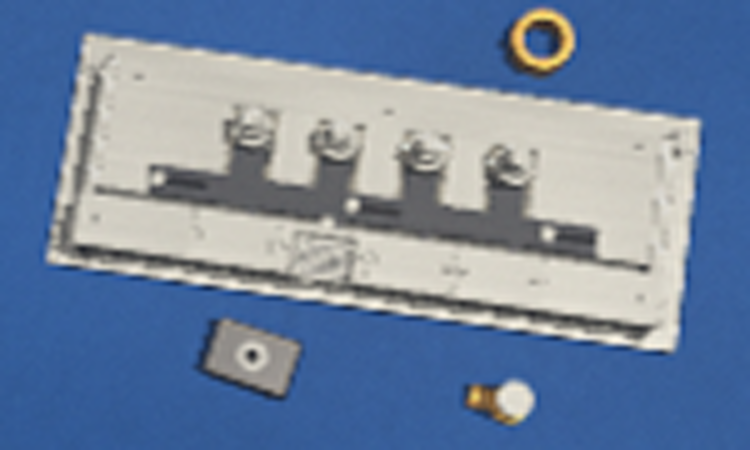

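View pics/sidec.png

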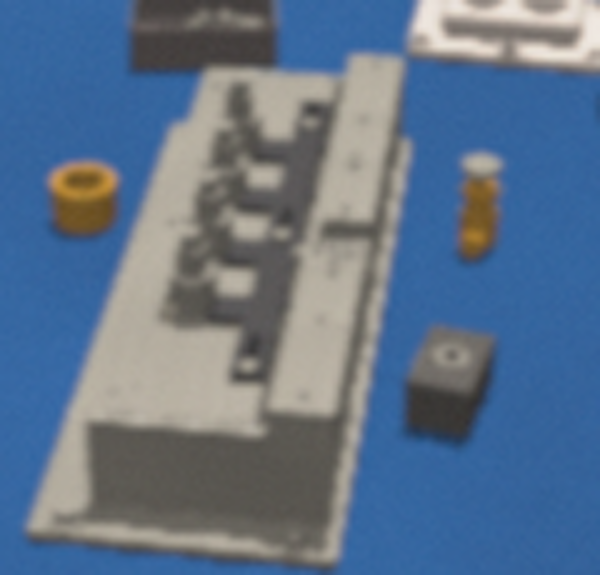

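The top crop shows the stand's plate corners at (85,35), (700,120), (672,352) and (48,262). The notch with its ribbed pad is near (322,257), the second piece from the +y end, and the side crop's dark gap at (350,230) agrees. The bumper and fitting stand in front.

Run:
```python
from h import *
f=lambda u,v,z,n="top",ox=260,oy=175:atz(n,ox+(u+.5)/5-.5,oy+(v+.5)/5-.5,z)
P=np.array([f(u,v,.008)[:2] for u,v in[(85,35),(700,120),(672,352),(48,262)]])
L=np.array([(75,225),(75,-225),(-95,-225),(-95,225)])/1e3
lc,pc=L.mean(0),P.mean(0);U,S,V=np.linalg.svd((L-lc).T@(P-pc));R=V.T@U.T
o=pc-R@lc; print("stand",o,"yaw",np.degrees(np.arctan2(R[1,0],R[0,0])),"res",(P-(L@R.T+o)).round(4).tolist())
loc=lambda p:(R.T@(p[:2]-o)*1e3).round(1)
for n,a in dict(backL=(95,190),backR=(650,268),frontL=(75,248),frontR=(640,335),padL=(290,258),padR=(355,262)).items(): print(n,loc(f(*a,.085)))
for n,a in dict(L1=(265,415),L2=(338,415),R1=(350,55),R2=(405,58),notch1=(325,230),notch2=(375,232)).items(): print("side",n,loc(f(*a,.085,"side",280,150)))
for n,a,z in[("bump",(252,355),.035),("fit",(515,400),.058)]: print(n,f(*a,z),loc(f(*a,z)))
np.savez("pose.npz",o=o,R=R)
```

```text
stand [ 0.59257536 -0.05887287] yaw -6.324962973312929 res [[-0.0011, -0.0007], [-0.0001, 0.0004], [0.0006, 0.002], [0.0006, -0.0017]]
backL [-51.1 189.7]
backR [ -50.6 -190.5]
frontL [-92.5 196.7]
frontR [ -96.7 -188.9]
padL [-78.5  51.5]
padR [-75.    7.5]
side L1 [-52.3 205.9]
side L2 [-90.1 200.4]
side R1 [ -52.4 -197.5]
side R2 [ -89.5 -198.4]
side notch1 [-61.9  22.7]
side notch2 [-91.4  20.7]
bump [0.45910583 0.02539796 0.035     ] [-141.9   69.1]
fit [ 0.43179153 -0.15510627  0.058     ] [-149.2 -113.4]
```

Request:
{"api": "servo_tool", "payload": {
  "moves": [
    [[0, 0, 0], 0.947],
    [[0, 0, 0], 0.947],
    [[0, 0, 0], 0.947],
    [[0, 0, 0], 0.947],
    [[0.9, 0, 0], 0],
    [[0.9, 0, 0], 0],
    [[0.9, -0.5, 0], 0],
    [[0.9, -0.9, 0], 0],
    [[0.9, -0.9, 0], 0],
    [[0.9, -0.9, 0], 0],
    [[0.9, -0.9, 0], 0],
    [[0.9, -0.9, 0], 0],
    [[0.9, -0.9, 0], 0],
    [[0.9, -0.9, 0], 0],
    [[0.5, -0.9, 0], 0],
    [[0, -0.9, 0], 0],
    [[0, -0.9, 0], 0],
    [[0, -0.9, 0], 0],
    [[0, -0.9, 0], 0],
    [[0, -0.9, 0], 0]
  ],
  "hand": 1,
  "newtons": 40
}}

```text
t: 2.6
ee_pos: [0.5016, -0.1926, 0.2395]
ee_rot: [[0.994, -0.11, 0.0], [-0.11, -0.994, -0.0], [0.0, 0.0, -1.0]]
contact_force: [-0.9, -0.7, 0.1]
opening: -0.0004
finger_force: 0.0
```

```bash
cat >> h.py <<'E'
def where():
    q=np.load("pose.npz"); s=arm.observe(); p=s["ee_pos"]
    l=q["R"].T@(np.array(p[:2])-q["o"])*1e3; X=np.array(s["ee_rot"])
    print("t",s["t"],"local mm",l.round(1),"tips z",round((p[2]-.008)*1e3,1),"F",np.round(s["contact_force"],1),"xang",np.degrees(np.arctan2(X[1,0],X[0,0])).round(2),"open",s["opening"])
E
python3 -c "
from h import *
where()"
```

```text
t 2.6 local mm [ -75.6 -142.9] tips z 231.5 F [-0.9 -0.7  0.1] xang -6.34 open -0.0003877623626400995
```

Request:
{"api": "servo_tool", "payload": {
  "moves": [
    [[0, -0.9, 0], 0],
    [[0, -0.9, 0], 0],
    [[0, -0.9, 0], 0],
    [[0, -0.9, 0], 0],
    [[0, -0.9, 0], 0],
    [[0, -0.9, 0], 0],
    [[0, -0.9, 0], 0],
    [[0, -0.9, 0], 0],
    [[0, -0.9, 0], 0],
    [[0, -0.9, 0], 0],
    [[0, -0.9, 0], 0],
    [[0, -0.9, 0], 0],
    [[0, -0.9, 0], 0],
    [[0, -0.9, 0], 0],
    [[0, -0.6, 0.5], 0],
    [[0, 0, 0.9], 0],
    [[0, 0, 0.9], 0],
    [[0, 0, 0.9], 0],
    [[0, 0, 0.9], 0],
    [[0, 0, 0], 0]
  ]
}}

```text
t: 5.1
ee_pos: [0.5364, 0.1339, 0.1346]
ee_rot: [[0.994, -0.11, -0.005], [-0.11, -0.994, -0.001], [-0.005, 0.001, -1.0]]
contact_force: [0.0, -0.0, -0.4]
opening: -0.0001
finger_force: 0.0
```

Run:
```python
from h import *
where(); a=snap("top","pics/t1.png"); b=snap("side","pics/s1.png")
a=cv2.imread("pics/t1.png")[165:255,250:370]; b=cv2.imread("pics/s1.png")[130:265,280:400]
a=cv2.resize(a,(480,360),interpolation=3);b=cv2.resize(b,(320,360),interpolation=3)
cv2.imwrite("pics/m1.png",np.hstack([a,b]))
```

```text
t 5.1 local mm [-77.  185.5] tips z 126.6 F [ 0.  -0.  -0.4] xang -6.34 open -7.161822766315168e-05
```

View pics/m1.png

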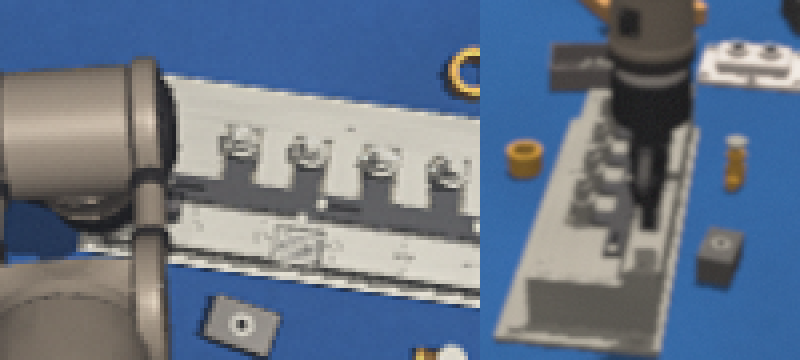

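The view shows the shut fingertips above the rail's left end and nothing near them. I'll descend to just above the rail.

Request:
{"api": "servo_tool", "payload": {
  "moves": [
    [[0.04, -0.1, 0.5], 0],
    [[0, 0, 0.5], 0],
    [[0, 0, 0.4], 0],
    [[0, 0, 0], 0],
    [[0, 0, 0], 0],
    [[0, 0, 0.06], 0],
    [[0, 0, 0.06], 0]
  ]
}}

```text
t: 6.08
ee_pos: [0.5395, 0.1364, 0.099]
ee_rot: [[0.994, -0.11, 0.001], [-0.11, -0.994, -0.0], [0.001, -0.0, -1.0]]
contact_force: [0.3, 0.1, 1.1]
opening: 0.0003
finger_force: 0.0
```

```bash
python3 -c "
from h import *
where()"
```

```text
t 6.075 local mm [-74.2 188.2] tips z 91.0 F [0.3 0.1 1.1] xang -6.33 open 0.00032781247947614105
```

Request:
{"api": "servo_tool", "payload": {
  "moves": [
    [[0, 0, 0.04], 0],
    [[0, 0, 0.04], 0],
    [[0, 0, 0], 0],
    [[0, 0, 0], 0]
  ]
}}

```text
t: 6.58
ee_pos: [0.5394, 0.1364, 0.0968]
ee_rot: [[0.994, -0.11, 0.0], [-0.11, -0.994, -0.0], [0.0, 0.0, -1.0]]
contact_force: [-0.5, 0.7, 0.1]
opening: 0.0001
finger_force: 0.0
```

Request:
{"api": "servo_tool", "payload": {
  "moves": [
    [[0, 0, 0.04], 0],
    [[0, 0, 0.04], 0],
    [[0, 0, 0.04], 0],
    [[0, 0, 0], 0],
    [[0, 0, 0], 0]
  ]
}}

```text
t: 7.2
ee_pos: [0.5394, 0.1364, 0.0938]
ee_rot: [[0.994, -0.11, 0.0], [-0.11, -0.994, -0.0], [0.0, 0.0, -1.0]]
contact_force: [0.7, -0.2, 0.3]
opening: 0.0003
finger_force: 0.0
```

Request:
{"api": "servo_tool", "payload": {
  "moves": [
    [[0, 0, 0.03], 0],
    [[0, 0, 0.02], 0],
    [[0, 0, 0], 0],
    [[0, 0, 0], 0]
  ]
}}

```text
t: 7.7
ee_pos: [0.5394, 0.1364, 0.0931]
ee_rot: [[0.994, -0.11, 0.001], [-0.11, -0.994, -0.0], [0.001, 0.0, -1.0]]
contact_force: [-1.7, -0.2, 6.0]
opening: -0.0
finger_force: 2.7
```

Contact is at tips z 85 mm with 6 N, which matches the rail height. I'll slide towards -y.

Request:
{"api": "servo_tool", "payload": {
  "moves": [
    [[0, 0.1, 0.01], 0],
    [[0, 0.2, 0], 0],
    [[0, 0.2, 0], 0],
    [[0, 0.2, 0], 0],
    [[0, 0.2, 0], 0],
    [[0, 0.2, 0], 0],
    [[0, 0.2, 0], 0],
    [[0, 0.2, 0], 0],
    [[0, 0.2, 0], 0],
    [[0, 0.2, 0], 0]
  ]
}}

```text
t: 8.95
ee_pos: [0.5349, 0.0897, 0.093]
ee_rot: [[0.994, -0.11, 0.002], [-0.11, -0.994, 0.001], [0.002, -0.001, -1.0]]
contact_force: [0.5, 4.0, 5.4]
opening: -0.0006
finger_force: 2.7
```

```bash
python3 -c "
from h import *
where()"
```

```text
t 8.95 local mm [-73.7 141.3] tips z 85.0 F [0.5 4.  5.4] xang -6.33 open -0.0006192094994074201
```

Request:
{"api": "servo_tool", "payload": {
  "moves": [
    [[-0.02, 0.2, 0.01], 0],
    [[-0.02, 0.2, 0], 0],
    [[0, 0.2, 0], 0],
    [[0, 0.2, 0], 0],
    [[0, 0.2, 0], 0],
    [[0, 0.2, 0], 0],
    [[0, 0.2, 0], 0],
    [[0, 0.2, 0], 0],
    [[0, 0.2, 0], 0],
    [[0, 0.2, 0], 0],
    [[0, 0.2, 0], 0],
    [[0, 0.2, 0], 0]
  ]
}}

```text
t: 10.45
ee_pos: [0.5275, 0.0303, 0.0931]
ee_rot: [[0.994, -0.11, 0.003], [-0.11, -0.994, 0.001], [0.003, -0.002, -1.0]]
contact_force: [1.0, 5.5, 6.9]
opening: 0.0002
finger_force: 3.6
```

```bash
python3 -c "
from h import *
where()"
```

```text
t 10.45 local mm [-74.5  81.5] tips z 85.1 F [1.  5.5 6.9] xang -6.34 open 0.00018421454995287226
```

Request:
{"api": "servo_tool", "payload": {
  "moves": [
    [[0, 0.2, 0], 0],
    [[0, 0.2, 0], 0],
    [[0, 0.2, 0], 0],
    [[0, 0.2, 0], 0],
    [[0, 0.2, 0], 0],
    [[0, 0.2, 0], 0],
    [[0, 0.1, 0], 0],
    [[0, 0.1, 0], 0],
    [[0, 0.08, 0], 0]
  ]
}}

```text
t: 11.58
ee_pos: [0.5224, -0.0073, 0.0921]
ee_rot: [[0.994, -0.11, 0.0], [-0.11, -0.994, -0.0], [0.0, 0.0, -1.0]]
contact_force: [0.1, -0.3, -0.0]
opening: -0.0002
finger_force: 0.0
```

```bash
python3 -c "
from h import *
where()"
```

```text
t 11.575 local mm [-75.4  43.6] tips z 84.1 F [ 0.1 -0.3 -0. ] xang -6.31 open -0.0002147964702846772
```

The fingertip dropped into the notch (z 84.1, no force) at the expected place. I'll centre over the pad, then go down.

Request:
{"api": "servo_tool", "payload": {
  "moves": [
    [[0, 0.1, 0.04], 0],
    [[0, 0.15, 0.04], 0],
    [[0, 0.15, 0.04], 0],
    [[0, 0.1, 0.04], 0],
    [[0, 0, 0.04], 0],
    [[0, 0, 0.04], 0],
    [[0, 0, 0.04], 0],
    [[0, 0, 0.04], 0],
    [[0, 0, 0], 0],
    [[0, 0, 0], 0]
  ]
}}

```text
t: 12.82
ee_pos: [0.5211, -0.0195, 0.084]
ee_rot: [[0.994, -0.11, 0.0], [-0.11, -0.994, -0.0], [0.0, 0.0, -1.0]]
contact_force: [0.9, -0.1, 0.4]
opening: 0.0003
finger_force: 0.0
```

```bash
python3 -c "
from h import *
where()"
```

```text
t 12.825 local mm [-75.4  31.2] tips z 76.0 F [ 0.9 -0.1  0.4] xang -6.32 open 0.0002683137529467391
```

Request:
{"api": "servo_tool", "payload": {
  "moves": [
    [[0, 0, 0.06], 0],
    [[0, 0, 0.06], 0],
    [[0, 0, 0.06], 0],
    [[0, 0, 0.06], 0],
    [[0, 0, 0.06], 0],
    [[0, 0, 0.06], 0],
    [[0, 0, 0.04], 0],
    [[0, 0, 0], 0],
    [[0, 0, 0], 0]
  ]
}}

```text
t: 13.95
ee_pos: [0.5211, -0.0197, 0.0745]
ee_rot: [[0.994, -0.11, 0.0], [-0.11, -0.994, -0.0], [0.0, 0.0, -1.0]]
contact_force: [-1.7, -0.5, 5.3]
opening: -0.0001
finger_force: 2.8
```

```bash
python3 -c "
from h import *
where()"
```

```text
t 13.95 local mm [-75.3  31.1] tips z 66.5 F [-1.7 -0.5  5.3] xang -6.32 open -0.00012388994035300653
```

Request:
{"api": "servo_tool", "payload": {
  "moves": [
    [[0, 0, 0.03], 0],
    [[0, 0, 0.03], 0],
    [[0, 0, 0], 0],
    [[0, 0, 0], 0],
    [[0, 0, 0], 0],
    [[0, 0, 0], 0]
  ]
}}

```text
t: 14.7
ee_pos: [0.5211, -0.0197, 0.0731]
ee_rot: [[0.994, -0.11, 0.0], [-0.11, -0.994, -0.0], [0.001, 0.0, -1.0]]
contact_force: [-1.5, -0.6, 5.0]
opening: -0.0003
finger_force: 3.0
```

Run:
```python
from h import *
where(); b=snap("side","pics/s2.png")
b=cv2.imread("pics/s2.png")[150:265,280:400]; a=cv2.imread("pics/side0.png")[150:265,280:400]
cv2.imwrite("pics/m2.png",cv2.resize(np.hstack([a,b]),(792,380),interpolation=3))
```

```text
t 14.7 local mm [-75.3  31.1] tips z 65.1 F [-1.5 -0.6  5. ] xang -6.32 open -0.00032248791066486355
```

View pics/m2.png

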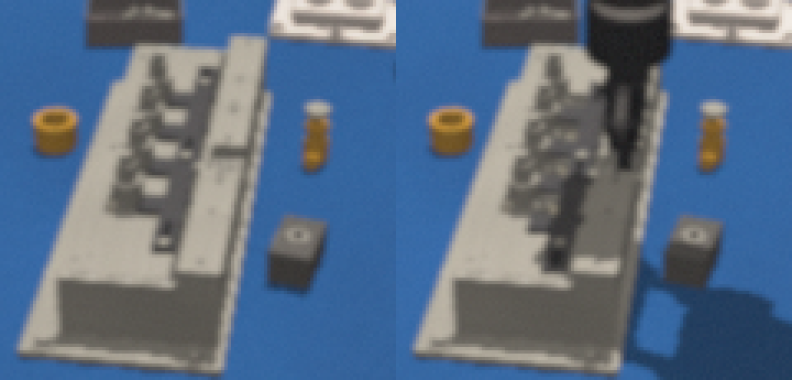

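The keeper has moved towards +y: the strip's end is now near (553,260) and its tongues have left the spool grooves. I'll lift straight up, back away and check.

Request:
{"api": "servo_tool", "payload": {
  "moves": [
    [[0, 0, -0.3], 0],
    [[0, 0, -0.6], 0],
    [[0, 0, -0.9], 0],
    [[0, 0, -0.9], 0],
    [[0, 0, -0.9], 0],
    [[0, 0, -0.9], 0],
    [[0, 0, -0.9], 0],
    [[0, 0.9, 0], 0],
    [[0, 0.9, 0], 0],
    [[0, 0.9, 0], 0],
    [[0, 0.9, 0], 0],
    [[0, 0.9, 0], 0],
    [[0, 0.9, 0], 0],
    [[0, 0.9, 0], 0],
    [[0, 0.9, 0], 0],
    [[0, 0.9, 0], 0],
    [[0, 0.9, 0], 0],
    [[0, 0.5, 0], 0],
    [[0, 0, 0], 0],
    [[0, 0, 0], 0]
  ]
}}

```text
t: 17.25
ee_pos: [0.4949, -0.255, 0.2076]
ee_rot: [[0.994, -0.11, -0.0], [-0.11, -0.994, 0.0], [-0.0, -0.0, -1.0]]
contact_force: [-0.7, -0.2, 0.3]
opening: -0.0001
finger_force: 0.0
```

Run:
```python
from h import *
where(); snap("side","pics/s3.png"); snap("top","pics/t3.png")
b=cv2.imread("pics/s3.png")[150:265,280:400]; a=cv2.imread("pics/t3.png")[165:280,255:410]
cv2.imwrite("pics/m3.png",cv2.resize(np.hstack([a,b]),(798,334),interpolation=3))
```

```text
t 17.25 local mm [ -75.5 -205.7] tips z 199.6 F [-0.7 -0.2  0.3] xang -6.31 open -8.593117675482329e-05
```

View pics/m3.png

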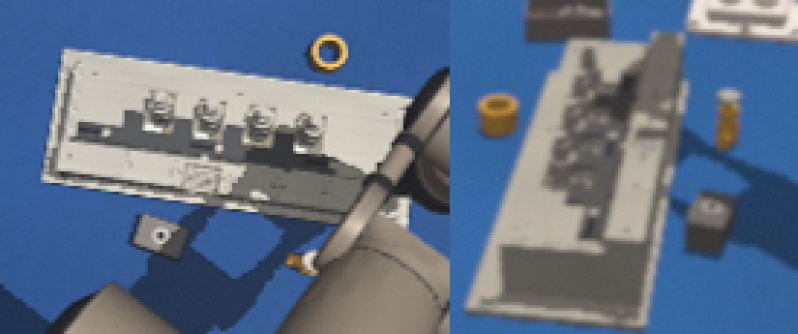

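The keeper strip's left end has moved from column 290 to about 282, roughly 28 mm, so it is open. All four spools, the fitting, the bumper and the bush stand as before.

```bash
python3 -c "
from cell import arm
print(arm.job_done())"
```

```text
the job is handed in; nothing more can be done
None
```

The stand is unlocked: I slid the shut fingertips from the rail's +y end to the notch (second piece, y = +30), pressed the catch until the keeper opened, took the arm clear with the spools still standing, and handed in at about 17 s; no verdict was returned.

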